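Set the rod bender's stop arm one hole on

ROBOT

A 6-joint arm with a two-finger parallel gripper is mounted at the origin on the work surface. World frame = base frame: x ahead of the robot, y to its left, z up, the work surface at z = 0. Lengths are in m, angles in rad, forces in N, time in s.
With the tool pointing down it reaches from about 0.35 to 0.775 m from the base axis. Payload 5.5 kg.
Tool frame: the origin (TCP) lies at the very end of the fingers, on their centre line; the grasp point (between the pads) lies 19 mm behind it; z points along the fingers, y is the line along which they close (so a half turn about z gives the same grasp; the last joint's range is limited). The gripper opens to 85 mm and grips with 20 to 120 N. Pads are 22 mm wide; open, the fingers measure 114 mm over their backs; the gripper's body (76 mm by 85 mm) begins 54 mm behind the grasp point. The pads swing forward as they close: fully open they stand 13 mm farther back than shut.
Start: joints at [-1.255, 0.313, 0.046, 1.304, 0, 1.431], TCP at [0.253, -0.516, 0.231] pointing down, gripper open.
Joint ranges: [-2.76, 2.76], [-0.86, 1.69], [-1.03, 1.26], [-2.2, 2.34], [-1.47, 1.5], [-3.14, 3.14]. Speed limits (rad/s): [2.57, 2.57, 3.14, 3.14, 3.14, 3.14].

INTERFACE

Orientations are given as a unit quaternion [w, x, y, z].
In Python, from workcell import env gives the robot as it stands. The module is installed in compiled form; this text tells all that it offers.
- The arm moves only by the tool jog_arm, never from a script. Its arguments are lists of equal length, an entry for each row: "gripper": the opening, from 0 (shut) to 1 (fully open); "offset": the shift along the world's x, y, z in cm, a list of three; "twist": the turn about the world's z in degrees. In form: {"gripper": [gripper, ...], "offset": [[dx, dy, dz], ...], "twist": [twist, ...]}. A call has exactly 8 rows; each row is the pose to reach, as a shift and turn from the pose commanded when the call began; what a row does not reach only later rows make up. A row lasts 1/8 s, in which the tool goes at most 62.5 mm and 10.7 degrees, less where a joint would pass 70% of its speed; a pose out of reach is approached as far as the arm can. A call with a gripper value outside its range is refused whole. The fingers move at their own pace and stop on an object; "squeeze" is the grip in N (left out, the last holds). Time passes only in rows, so rows that repeat a pose let the fingers close, or fill a call up. It gives the time, the measured TCP pose, the force, the opening and the grip force at its end, in the units of the state.
- env.get_state(): the state, without advancing time (a new reading comes with each control period).
- env.read_camera(name): name is "side" or "top"; returns a dict with "image" (400x640x3 uint8, red, green, blue), "z_map" (400x640 float32, m along the optical axis (not along the pixel's ray), 0 where there is no reading), "fovy" (degrees; the focal length in pixels is half the picture's height over the tangent of half this angle, whatever the lens; pixels are square), "cx", "cy" (the principal point, pixels), "cam_to_world" (4x4, takes a point from camera to world coordinates). Camera axes: x right, y up, looking along -z (the intrinsics and any distortion apply to the point x, -y, -z); pixel columns grow to the right and rows downward; lengths in m; the calibration is good to about 2 mm. A picture is of the moment at which its call begins.
- env.hand_in(): hands the job in; it is judged then, once.
The state is a dict: "clock": time; "joint_pos": joint angles; "qvel": joint speeds; "tau": joint torques, N m; "tcp_pos": TCP position; "orientation": TCP orientation; "wrist_force": force on the tool from outside, world axes, zero at the start; "ft_torque": the same for the moment, N m; "finger_gap": finger opening in m; "grip_force": force on a finger pad.
Only numpy, scipy, OpenCV 4.12 (cv2) and the standard library are available. Lean on these libraries where they do the work, as an engineer would, in place of code of your own. Each camera call takes 0.05 s, during which the arm holds its last target. There are 200 camera calls.

TASK

Set the rod bender for a sharper bend: hook a fingertip into the pull ring of the spring index pin on the stop arm, lift the pin out of its hole, swing the arm just one hole anticlockwise as seen from above (to the right as the robot sees it), and let go so that the pin drops fully home in that hole. Hook the ring gently, do not pinch or wrench it, and leave the loose tools and things around where they are.

Things in the scene. Friction and masses are not known exactly. Their poses are not given: they have to be found in the camera images.
- bender: Bench rod bender, bolted down: round steel bed 340 mm across, its top 54 mm above the table, with a circle of 14 mm holes every 15 degrees at 150 mm radius. Origin: on the centre post's vertical axis, at table height; z up. The stop arm points along its -x (roughly to the robot) at the start; the bending lever (425 mm long, 84 to 126 mm above the table) is parked near its +y, the clamped rod at +x +y
- stop_arm (a joint): Angle of the stop arm about the vertical through the bender's origin, rad: about 0 at the start, growing anticlockwise seen from above; holes at -0.524, -0.262, 0, 0.262, 0.524, 0.785. Locked while the pin is down; else it turns with 0.3 N m of friction (about 2 N at the ring) and stays where it is left
- stop_tip (a point): Middle of the stop arm's outer end, top face: 65 mm above the table, 187 mm from the centre axis. The arm is a flat steel bar 34 mm wide; on it, outwards from the centre, stand the stop post (18 mm thick, top 117 mm above the table, 85 mm from the axis) and the index pin's barrel (36 mm across its nut, top at 101 mm, 150 mm from the axis)
- index_pin (a joint): Lift of the spring index pin and its ring, m: 0 fully down in a hole, 0.014 with its nose just out of the hole, 0.024 at the upper stop. Spring and weight pull it down with about 5 N at 0 and 8 N at 0.020. Released within about 3 mm of a hole it drops in by itself; elsewhere its nose rests on the bed at 0.014
- ring_eye (a point): Centre of the pull ring, which stands on the index pin as one rigid piece with it: 6 mm round steel bar, 46 mm clear inside. Its opening faces outwards along the arm, to the robot; it leans 30 degrees from upright, its top towards the centre post. With the pin down this point is 135 mm above the table and 137 mm from the bender's axis; it moves with arm and pin
- ring_top (a point): Middle of the 6 mm bar at the top of the pull ring, under which a fingertip hooks: 157 mm above the table with the pin down, 124 mm from the bender's axis, 26 mm from ring_eye. The space inside the ring, before and behind it is free. Moves with arm and pin
- spare_die: Bystander: a spare grooved steel die, 54 mm across and 24 mm high, standing loose on the bender's bed to the right of the centre; its origin is the centre of its underside
- tape_roll: Bystander: a roll of paper tape lying flat, 100 mm across, 25 mm high; origin under its centre
- rasp: Bystander: a wood-handled rasp lying on the table, about 310 mm long, 28 mm high; origin near its middle, handle to its -x
- mallet: Bystander: a wood-handled hammer lying on the table, 260 mm long; origin under the middle of its length
- mug: Bystander: a white mug, 80 mm across, 95 mm high; origin under its centre
- wax_tin: Bystander: a small tin, 72 mm across, 55 mm high; origin under its centre
- maquette: Bystander: a small copper-coloured figure on a round foot, 64 mm across, 148 mm high; origin under its centre

How it is judged:
By the outcome, as a careful person would: the job done as asked, in the order asked, and still so for the second after the job is handed in, with the robot touching nothing.
It also fails if it takes over 42 s, if anything falls off the work surface, if the arm or the gripper's body presses on something with over 40 N, if the wrist force passes 120 N, or if a joint passes its speed limit or range.

## Working session

There is one attempt and no reset: what is moved stays moved. The work goes in short steps, Python scripts to look and compute and a tool call to move; the robot and the scene stay as the last step left them, time stands still between calls to the robot, and variables do not carry over. Pictures are saved under pics/ and viewed, at most 10 in all, crops included, and the job is handed in when it is done.

Besides the shell and the picture viewer there is one more tool, called after "Call:" by a JSON object that holds its "op" and its "data", one argument or row to a line. jog_arm: Moves the arm, as the interface text tells. Its arguments: {"type":"object","properties":{"gripper":{"type":"array"},"offset":{"type":"array"},"twist":{"type":"array"},"squeeze":{"type":"number"}},"required":["gripper","offset","twist"]}

```bash
mkdir -p pics
cat > h.py <<'E'
import numpy as np, cv2
from workcell import env
def snap(n):
    d=env.read_camera(n); cv2.imwrite
    return d
def f(d): return 200/np.tan(np.radians(d['fovy'])/2)
def pts(d):
    z=d['z_map']; v,u=np.mgrid[0:400,0:640]
    P=np.stack([(u-d['cx'])/f(d)*z,-(v-d['cy'])/f(d)*z,-z],-1)
    T=np.array(d['cam_to_world']); return P@T[:3,:3].T+T[:3,3]
E
python3 - <<'E'
from h import *
for n in('top','side'):
    d=snap(n); cv2.imwrite(f'pics/{n}0.png',d['image'][...,::-1]); np.savez(f'{n}0.npz',**d)
    print([k for k in d],d['fovy'],d['cx'],d['cy'],np.round(d['cam_to_world'],3).tolist())
print(env.get_state())
E
```

```text
['image', 'z_map', 'fovy', 'cx', 'cy', 'cam_to_world'] 44.1617286447 317.1953584891479 205.74980869596004 [[-0.09, 0.975, -0.205, 0.211], [-0.996, -0.088, 0.017, 0.003], [-0.002, 0.206, 0.979, 1.956], [0.0, 0.0, 0.0, 1.0]]
['image', 'z_map', 'fovy', 'cx', 'cy', 'cam_to_world'] 48.03779497030254 314.8084258413678 199.76062442604157 [[0.991, 0.074, -0.108, 0.45], [-0.131, 0.513, -0.848, -1.121], [-0.007, 0.855, 0.518, 0.803], [0.0, 0.0, 0.0, 1.0]]
{'clock': 0.1, 'joint_pos': array([-1.25457670e+00,  3.13945196e-01,  4.51076918e-02,  1.30361540e+00,
       -4.02331422e-06,  1.43120245e+00]), 'qvel': array([ 0.00068973, -0.00348914,  0.0043353 ,  0.00121457,  0.00176707,
       -0.00046734]), 'tau': array([ 1.42005865e-03, -4.81722057e+01,  2.99245906e+01,  1.25856537e-02,
       -2.00529271e-04, -7.09913408e-06]), 'tcp_pos': array([ 0.25296159, -0.5158613 ,  0.23049291]), 'orientation': array([-8.24885816e-04,  9.74141141e-01,  2.25938823e-01, -7.50575433e-05]), 'wrist_force': array([-0.77259328,  0.28264933,  0.81824639]), 'ft_torque': array([ 0.04801761,  0.01172647, -0.00543915]), 'grip_force': 0.0, 'finger_gap': 0.08519762483624337}
```

View pics/top0.png

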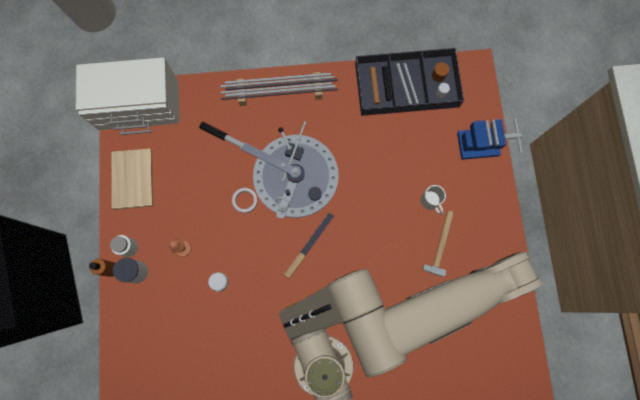

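View pics/side0.png

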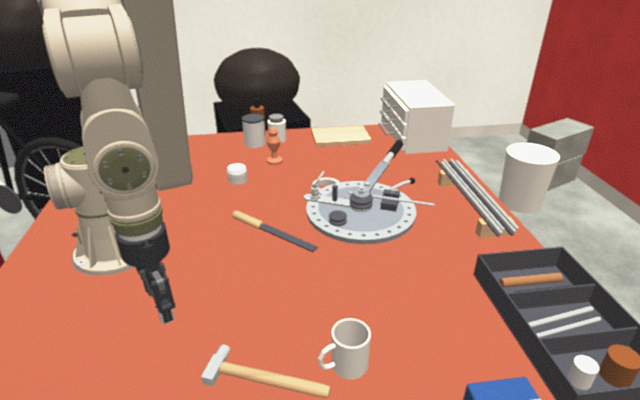

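Run:
```python
from h import *
d=dict(np.load('top0.npz')); P=pts(d); z=P[...,2]
s=P[130:225,245:345].reshape(-1,3)
bed=s[abs(s[:,2]-.054)<.006]
print(len(bed)); (c,r)=cv2.minEnclosingCircle(bed[:,:2].astype(np.float32)); print('bed',c,r,np.median(bed[:,2]),'table',np.median(z[250:300,200:280]))
m=(P[...,2]>.02)&(np.hypot(P[...,0]-c[0],P[...,1]-c[1])<.2)
q=P[...]; 
print('fit ellipse',P[173,295])
for lo,hi in((.06,.075),(.09,.104),(.105,.125),(.13,.17)):
    k=(z>lo)&(z<hi)&m; vs,us=np.nonzero(k)
    print(lo,hi,k.sum(),[ (u,v,*np.round(P[v,u],3)) for v,u in list(zip(vs,us))[::max(1,k.sum()//12)]])
I=d['image'][125:230,235:350,::-1]; S=dict(np.load('side0.npz'))['image']
a=cv2.resize(I,None,fx=5,fy=5,interpolation=3); b=cv2.resize(S[160:250,290:430,::-1],None,fx=5,fy=5,interpolation=3)
b=b[:, :]; cv2.imwrite('pics/a.png',cv2.resize(a,(400,365))); 
c2=np.zeros((565,800,3),np.uint8); c2[:365,:400]=cv2.resize(a,(400,365)); c2[:257,400:]=cv2.resize(b,(400,257))
g=cv2.resize(S[200:330,110:190,::-1],None,fx=3.7,fy=3.7,interpolation=3)[:300]; c2[260:260+300,420:420+g.shape[1]]=g[:300]
cv2.imwrite('pics/c.png',c2)
```

```text
3079
bed (0.7390970587730408, 0.0467338040471077) 0.17549513280391693 0.05440387276634007 table 0.0014452390034929152
fit ellipse [0.7313918  0.04442402 0.12217328]
0.06 0.075 905 [(np.int64(293), np.int64(135), np.float64(0.907), np.float64(0.041), np.float64(0.064)), (np.int64(300), np.int64(148), np.float64(0.848), np.float64(0.017), np.float64(0.071)), (np.int64(296), np.int64(157), np.float64(0.811), np.float64(0.036), np.float64(0.071)), (np.int64(317), np.int64(164), np.float64(0.778), np.float64(-0.045), np.float64(0.062)), (np.int64(269), np.int64(171), np.float64(0.766), np.float64(0.148), np.float64(0.063)), (np.int64(256), np.int64(178), np.float64(0.742), np.float64(0.202), np.float64(0.06)), (np.int64(254), np.int64(183), np.float64(0.722), np.float64(0.211), np.float64(0.062)), (np.int64(268), np.int64(187), np.float64(0.701), np.float64(0.157), np.float64(0.063)), (np.int64(292), np.int64(191), np.float64(0.673), np.float64(0.063), np.float64(0.073)), (np.int64(332), np.int64(195), np.float64(0.646), np.float64(-0.092), np.float64(0.061)), (np.int64(282), np.int64(201
[... 3048 characters left out ...]
278), np.int64(198), np.float64(0.631), np.float64(0.115), np.float64(0.157)), (np.int64(285), np.int64(198), np.float64(0.628), np.float64(0.089), np.float64(0.159)), (np.int64(286), np.int64(199), np.float64(0.621), np.float64(0.085), np.float64(0.169)), (np.int64(286), np.int64(200), np.float64(0.621), np.float64(0.086), np.float64(0.152)), (np.int64(276), np.int64(201), np.float64(0.625), np.float64(0.125), np.float64(0.134)), (np.int64(288), np.int64(202), np.float64(0.615), np.float64(0.079), np.float64(0.145)), (np.int64(289), np.int64(203), np.float64(0.611), np.float64(0.076), np.float64(0.144)), (np.int64(288), np.int64(205), np.float64(0.605), np.float64(0.08), np.float64(0.137))]
```

View pics/c.png

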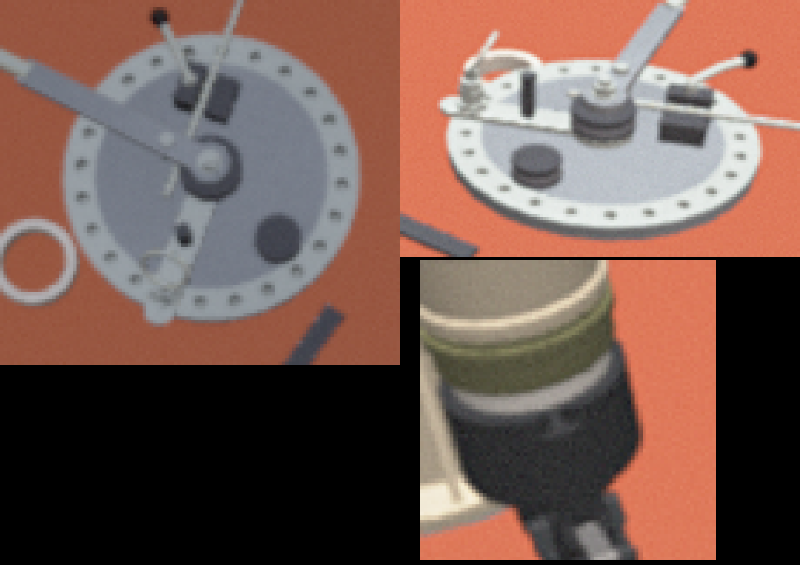

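```bash
cat >> h.py <<'E'
def ray(d,u,v):
    T=np.array(d['cam_to_world']); u,v=np.asarray(u,float),np.asarray(v,float)
    k=np.stack([(u-d['cx'])/f(d),-(v-d['cy'])/f(d),-np.ones_like(u)],-1)@T[:3,:3].T
    return T[:3,3],k
def onz(d,u,v,z):
    o,k=ray(d,u,v); return o+k*((z-o[2])/k[...,2])[...,None]
def tri(d1,p1,d2,p2):
    A=np.zeros((3,3));b=np.zeros(3)
    for d,p in((d1,p1),(d2,p2)):
        o,k=ray(d,*p);k=k/np.linalg.norm(k);M=np.eye(3)-np.outer(k,k);A+=M;b+=M@o
    return np.linalg.solve(A,b)
def proj(d,p):
    T=np.array(d['cam_to_world']); c=(np.asarray(p)-T[:3,3])@T[:3,:3]
    return d['cx']-f(d)*c[...,0]/c[...,2], d['cy']+f(d)*c[...,1]/c[...,2]
E
python3 - <<'E'
from h import *
from scipy.optimize import least_squares
d=dict(np.load('top0.npz')); s=dict(np.load('side0.npz'))
for n,D,w in(('top',d,(240,350,125,225)),('side',s,(295,425,175,250))):
    hsv=cv2.cvtColor(D['image'],cv2.COLOR_RGB2HSV)
    m=np.zeros((400,640),np.uint8); m[w[2]:w[3],w[0]:w[1]]=(hsv[w[2]:w[3],w[0]:w[1],1]<90)*255
    m=cv2.morphologyEx(m,cv2.MORPH_OPEN,np.ones((3,3)))
    c=max(cv2.findContours(m,0,1)[0],key=cv2.contourArea)[:,0,:].astype(float)
    X=onz(D,c[:,0],c[:,1],.054)[:,:2]
    r=least_squares(lambda p:np.hypot(*(X-p[:2]).T)-.17,[.739,.047],loss='soft_l1',f_scale=.002)
    e=abs(r.fun); print(n,r.x,len(X),np.median(e))
def big(D,u0,v0,w,h,k): return cv2.resize(D['image'][v0:v0+h,u0:u0+w,::-1],None,fx=k,fy=k,interpolation=cv2.INTER_CUBIC)
c=np.hstack([big(d,265,180,40,50,10),big(s,300,165,40,50,10)]); cv2.imwrite('pics/e.png',c)
E
```

```text
top [0.74239686 0.04972736] 364 0.004606901816670492
side [0.74247538 0.04119575] 338 0.014893594653070344
```

View pics/e.png

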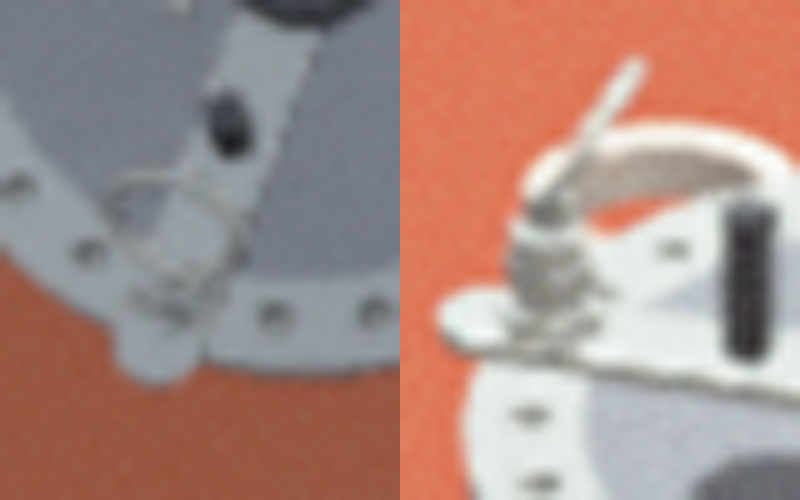

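Run:
```python
from h import *
d=dict(np.load('top0.npz')); s=dict(np.load('side0.npz'))
q=lambda c,u0,v0:((c[0]+.5)/10-.5+u0,(c[1]+.5)/10-.5+v0)
t=lambda *c:q(c,265,180); S=lambda *c:q((c[0]-400,c[1]),300,165)
rt=tri(d,t(178,178),s,S(637,65)); print('ringtop',rt)
print('ring top on z.157 top',onz(d,*t(178,178),.157),'side',onz(s,*S(637,65),.157))
print('ring left/right z.135',onz(d,*t(105,215),.135),onz(d,*t(243,240),.135))
print('tip end z.065',onz(d,*t(155,380),.065),onz(s,*S(438,315),.065))
print('post top .117',onz(d,*t(218,108),.117),onz(s,*S(748,208),.117))
print('nut .101',onz(d,*t(170,300),.101))
print('hub', onz(d,235+211/3.478,125+161/3.478,.13), onz(s,290+(605-400)/2.857,160+85/2.857,.13))
# holes
g=d['image'].astype(int).sum(2); 
from scipy.optimize import least_squares
P=onz(d,*np.meshgrid(np.arange(640),np.arange(400)),.054)
bh=cv2.morphologyEx(cv2.cvtColor(d['image'],7),cv2.MORPH_BLACKHAT,np.ones((9,9)))
r=np.hypot(P[...,0]-.741,P[...,1]-.048); m=((bh>35)&(abs(r-.15)<.012)).astype(np.uint8)
n,_,st,ce=cv2.connectedComponentsWithStats(m); k=(st[1:,4]>2)&(st[1:,4]<14); c=ce[1:][k]
X=onz(d,c[:,0],c[:,1],.053)[:,:2]
f1=least_squares(lambda p:np.hypot(*(X-p[:2]).T)-.15,[.741,.048],loss='soft_l1',f_scale=.002)
print(f1.x,len(X),np.round(f1.fun,4)); a=np.degrees(np.arctan2(*(X-f1.x).T[::-1])); print(np.sort(np.round(a,1)),np.round(np.sort(a%15),1))
```

```text
ringtop [0.63178625 0.09827141 0.15946456]
ring top on z.157 top [0.63165809 0.0984124  0.157     ] side [0.63319702 0.10321597 0.157     ]
ring left/right z.135 [0.62497853 0.12816927 0.135     ] [0.61062261 0.07693406 0.135     ]
tip end z.065 [0.57338594 0.11834065 0.065     ] [0.57048341 0.11506364 0.065     ]
post top .117 [0.66708746 0.08317215 0.117     ] [0.66466223 0.0790647  0.117     ]
nut .101 [0.59711802 0.10807614 0.101     ]
hub [0.73572234 0.04114449 0.13      ] [0.73742674 0.0180726  0.13      ]
[0.74531385 0.04547905] 21 [-0.001   0.0003 -0.0003  0.0013 -0.      0.0017  0.0011  0.0014  0.0006
  0.0005  0.0012  0.0016  0.0011  0.0012 -0.0004  0.0017 -0.0005  0.0003
  0.0065 -0.0012 -0.0005]
[-174.7 -159.4 -128.7 -114.4  -98.9  -84.4  -69.4  -54.6  -39.3  -24.5
    5.2   20.9   36.2   65.6   80.1   95.2  110.4  125.   140.3  155.6
  170.4] [5.  5.1 5.2 5.2 5.3 5.3 5.4 5.4 5.4 5.5 5.6 5.6 5.6 5.6 5.6 5.6 5.7 5.9
 6.1 6.2 6.3]
```

Call:
{"op": "jog_arm", "data": {
  "gripper": [0.05,0.05,0.05,0.05,0.05,0.05,0.05,0.05],
  "offset": [
    [3,5,3],
    [6.2,10,5],
    [9.3,15,6],
    [12.4,20,6],
    [15.5,25,6],
    [18.6,30,6],
    [21.7,35,6],
    [24.8,40,6]
  ],
  "twist": [5,10,15,20,25,30,35,39.4]
}}

```text
clock: 1.1
tcp_pos: [0.5017, -0.1145, 0.2911]
orientation: [-0.0, 0.84, 0.542, -0.0]
wrist_force: [0.1, -0.6, -0.7]
finger_gap: 0.0043
grip_force: 0.0
```

Run:
```python
from h import *
st=env.get_state(); print({k:np.round(st[k],4) for k in('clock','tcp_pos','orientation','finger_gap','joint_pos','wrist_force')})
d=snap('side'); u,v=proj(d,st['tcp_pos']); print(u,v)
u,v=int(u),int(v); c=d['image'][max(0,v-60):v+20,u-50:u+50,::-1]; cv2.imwrite('pics/g1.png',cv2.resize(c,None,fx=6,fy=6,interpolation=2))
```

```text
{'clock': np.float64(1.1), 'tcp_pos': array([ 0.5017, -0.1145,  0.2911]), 'orientation': array([-0.000e+00,  8.403e-01,  5.422e-01, -1.000e-04]), 'finger_gap': np.float64(0.0043), 'joint_pos': array([-3.8040e-01,  1.8490e-01,  2.3100e-02,  1.4092e+00, -1.0000e-04,
        1.6151e+00]), 'wrist_force': array([ 0.116 , -0.5796, -0.6726])}
284.23720409687013 166.89465584697027
```

View pics/g1.png

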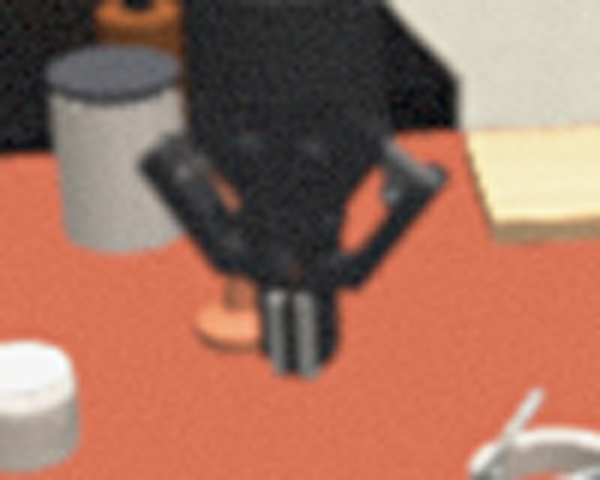

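Call:
{"op": "jog_arm", "data": {
  "gripper": [0.29,0.29,0.29,0.29,0.29,0.29,0.29,0.29],
  "offset": [
    [3,4.7,0],
    [6,9.4,0],
    [9,14.1,0],
    [12,18.8,0],
    [13.5,21.1,-3],
    [13.5,21.1,-7],
    [13.5,21.1,-10],
    [13.5,21.1,-10]
  ],
  "twist": [0,0,0,0,0,0,0,0],
  "squeeze": 60
}}

```text
clock: 2.15
tcp_pos: [0.6339, 0.0945, 0.188]
orientation: [-0.002, 0.841, 0.541, -0.003]
wrist_force: [-0.3, -0.6, 0.7]
finger_gap: 0.0248
grip_force: 0.0
```

Run:
```python
from h import *
st=env.get_state(); print({k:np.round(st[k],4) for k in('clock','tcp_pos','orientation','finger_gap','joint_pos','wrist_force','ft_torque')})
d=snap('side'); u,v=proj(d,st['tcp_pos']); print(u,v, proj(d,[.632,.097,.157]))
c=d['image'][120:210,280:380,::-1]; c=cv2.resize(c,None,fx=6,fy=6,interpolation=2)
cv2.circle(c,(int((u-279.5)*6),int((v-119.5)*6)),4,(0,255,0),1)
cv2.imwrite('pics/g2.png',c)
```

```text
{'clock': np.float64(2.15), 'tcp_pos': array([0.6339, 0.0945, 0.188 ]), 'orientation': array([-0.0018,  0.841 ,  0.5411, -0.0029]), 'finger_gap': np.float64(0.0248), 'joint_pos': array([ 2.2900e-02,  4.6250e-01,  1.6090e-01,  1.2760e+00, -1.0000e-04,
        2.0211e+00]), 'wrist_force': array([-0.2702, -0.5608,  0.7278]), 'ft_torque': array([0.0092, 0.0276, 0.0405])}
323.9186747424005 163.3329871956597 (np.float64(323.16174601558527), np.float64(171.99805830817797))
```

View pics/g2.png

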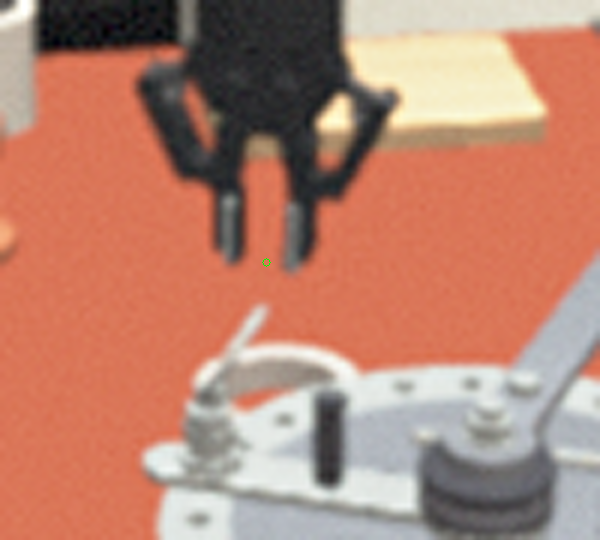

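Call:
{"op": "jog_arm", "data": {
  "gripper": [0.29,0.29,0.29,0.29,0.29,0.29,0.29,0.29],
  "offset": [
    [0.2,-0.1,0],
    [0.2,-0.1,-1.5],
    [0.2,-0.1,-2.5],
    [0.2,-0.1,-3.5],
    [0.2,-0.1,-4.5],
    [0.2,-0.1,-5.5],
    [0.2,-0.1,-6.3],
    [0.2,-0.1,-6.3]
  ],
  "twist": [0,0,0,0,0,0,0,0]
}}

```text
clock: 3.2
tcp_pos: [0.6376, 0.0936, 0.1274]
orientation: [-0.0, 0.841, 0.541, -0.001]
wrist_force: [-0.3, -0.3, -0.0]
finger_gap: 0.0248
grip_force: 0.0
```

Run:
```python
from h import *
st=env.get_state(); print({k:np.round(st[k],4) for k in('clock','tcp_pos','orientation','finger_gap','joint_pos','wrist_force','ft_torque')})
d=snap('side'); u,v=proj(d,st['tcp_pos']); print(u,v)
c=d['image'][130:210,290:370,::-1]; c=cv2.resize(c,None,fx=7,fy=7,interpolation=2)
cv2.imwrite('pics/g3.png',c)
```

```text
{'clock': np.float64(3.2), 'tcp_pos': array([0.6376, 0.0936, 0.1274]), 'orientation': array([-3.000e-04,  8.410e-01,  5.411e-01, -6.000e-04]), 'finger_gap': np.float64(0.0248), 'joint_pos': array([ 2.1400e-02,  4.9260e-01,  5.8100e-02,  1.1377e+00, -1.0000e-04,
        2.0195e+00]), 'wrist_force': array([-0.3347, -0.2533, -0.0474]), 'ft_torque': array([-0.0353, -0.0367, -0.0021])}
325.05703366326304 180.785176908705
```

View pics/g3.png

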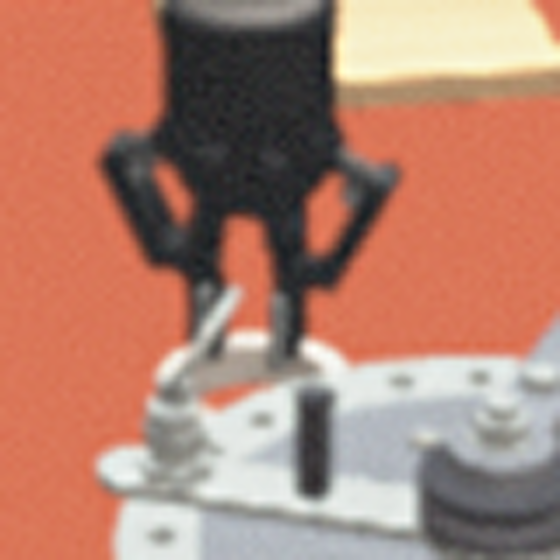

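Call:
{"op": "jog_arm", "data": {
  "gripper": [0.29,0.29,0.29,0.29,0.29,0.29,0.29,0.29],
  "offset": [
    [0.09,-0.04,0],
    [0.18,-0.08,0],
    [0.27,-0.12,0],
    [0.32,-0.15,0],
    [0.36,-0.17,0],
    [0.4,-0.18,0],
    [0.4,-0.18,0],
    [0.4,-0.18,0]
  ],
  "twist": [0,0,0,0,0,0,0,0]
}}

```text
clock: 4.25
tcp_pos: [0.6389, 0.0933, 0.128]
orientation: [-0.002, 0.841, 0.542, -0.002]
wrist_force: [-9.8, 4.1, 2.6]
finger_gap: 0.0245
grip_force: 5.1
```

Call:
{"op": "jog_arm", "data": {
  "gripper": [0.29,0.29,0.29,0.29,0.29,0.29,0.29,0.29],
  "offset": [
    [0.09,-0.04,0],
    [0.09,-0.04,0.2],
    [0.09,-0.04,0.4],
    [0.09,-0.04,0.6],
    [0.09,-0.04,0.8],
    [0.09,-0.04,1.0],
    [0.09,-0.04,1.0],
    [0.09,-0.04,1.0]
  ],
  "twist": [0,0,0,0,0,0,0,0]
}}

```text
clock: 5.25
tcp_pos: [0.6387, 0.0929, 0.1359]
orientation: [-0.003, 0.841, 0.542, -0.003]
wrist_force: [-8.9, 4.5, -4.7]
finger_gap: 0.0247
grip_force: 4.8
```

Run:
```python
from h import *
st=env.get_state(); print({k:np.round(st[k],4) for k in('clock','tcp_pos','orientation','finger_gap','wrist_force','ft_torque')})
d=snap('side'); u,v=proj(d,st['tcp_pos']); print(u,v)
c=d['image'][130:210,290:370,::-1]; c=cv2.resize(c,None,fx=7,fy=7,interpolation=2)
cv2.imwrite('pics/g4.png',c)
```

```text
{'clock': np.float64(5.25), 'tcp_pos': array([0.6387, 0.0929, 0.1359]), 'orientation': array([-0.0033,  0.8406,  0.5417, -0.0034]), 'finger_gap': np.float64(0.0247), 'wrist_force': array([-8.8573,  4.4822, -4.6675]), 'ft_torque': array([0.8006, 1.5258, 0.0494])}
325.4781063850522 178.49002385038872
```

View pics/g4.png

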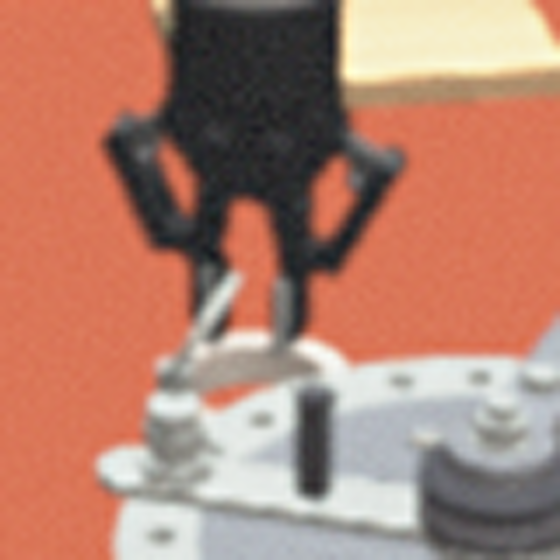

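Call:
{"op": "jog_arm", "data": {
  "gripper": [0.29,0.29,0.29,0.29,0.29,0.29,0.29,0.29],
  "offset": [
    [0.1,-0.05,0],
    [0.14,-0.06,0.2],
    [0.14,-0.06,0.4],
    [0.14,-0.06,0.6],
    [0.14,-0.06,0.8],
    [0.14,-0.06,1.0],
    [0.14,-0.06,1.1],
    [0.14,-0.06,1.1]
  ],
  "twist": [0,0,0,0,0,0,0,0]
}}

```text
clock: 6.3
tcp_pos: [0.6388, 0.0928, 0.1461]
orientation: [-0.004, 0.84, 0.542, -0.004]
wrist_force: [-11.3, 5.9, -6.7]
finger_gap: 0.0252
grip_force: 6.1
```

```bash
cat > ck.py <<'E'
from h import *
import sys
st=env.get_state(); print({k:np.round(st[k],4) for k in('clock','tcp_pos','wrist_force','ft_torque')})
d=snap('side')
# ring bar: bright low-sat pixels above the nut, top end, against orange/black
c=d['image'][130:210,290:370,::-1]; c=cv2.resize(c,None,fx=7,fy=7,interpolation=2)
cv2.imwrite(f'pics/{sys.argv[1]}.png',c)
np.savez(sys.argv[1]+'.npz',**d)
E
python3 ck.py g5
```

```text
{'clock': np.float64(6.3), 'tcp_pos': array([0.6388, 0.0928, 0.1461]), 'wrist_force': array([-11.3461,   5.9153,  -6.7191]), 'ft_torque': array([1.0142, 1.9589, 0.031 ])}
```

View pics/g5.png

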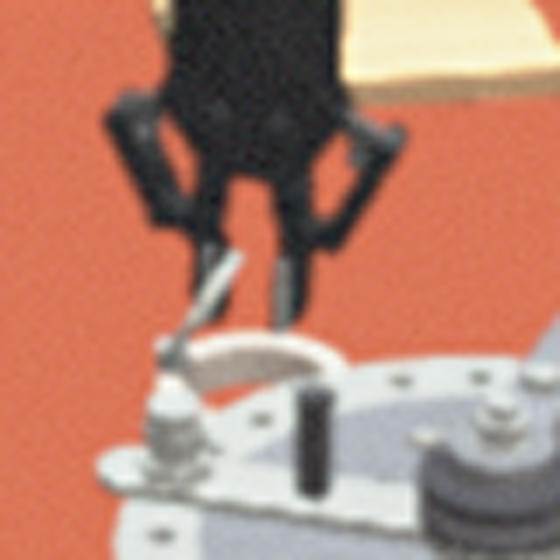

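Call:
{"op": "jog_arm", "data": {
  "gripper": [0.29,0.29,0.29,0.29,0.29,0.29,0.29,0.29],
  "offset": [
    [-0.08,-0.17,0],
    [-0.16,-0.35,0],
    [-0.23,-0.53,0],
    [-0.3,-0.71,0],
    [-0.37,-0.89,0],
    [-0.43,-1.08,0],
    [-0.49,-1.26,0],
    [-0.54,-1.45,0]
  ],
  "twist": [1,2,3,4,5,6,7,8]
}}

```text
clock: 7.35
tcp_pos: [0.6332, 0.0785, 0.1461]
orientation: [-0.005, 0.8, 0.599, -0.004]
wrist_force: [-11.4, 6.2, -7.0]
finger_gap: 0.0246
grip_force: 6.5
```

```bash
python3 ck.py g6
```

```text
{'clock': np.float64(7.35), 'tcp_pos': array([0.6332, 0.0785, 0.1461]), 'wrist_force': array([-11.434 ,   6.2078,  -7.0341]), 'ft_torque': array([ 1.1397,  2.0103, -0.0135])}
```

View pics/g6.png

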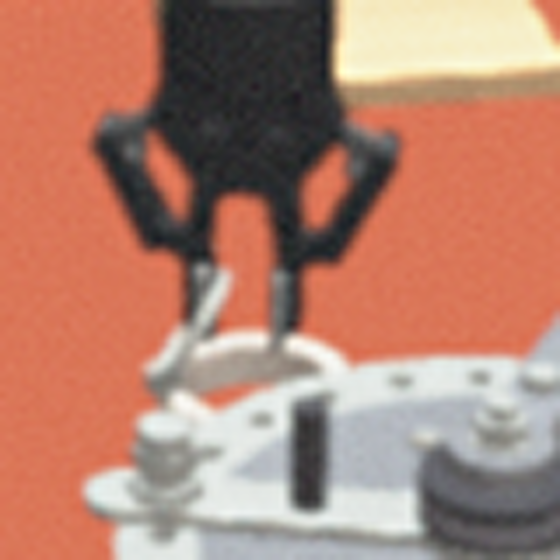

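Call:
{"op": "jog_arm", "data": {
  "gripper": [0.29,0.29,0.29,0.29,0.29,0.29,0.29,0.29],
  "offset": [
    [-0.06,-0.19,0],
    [-0.11,-0.38,0],
    [-0.15,-0.57,0],
    [-0.2,-0.76,0],
    [-0.24,-0.95,0],
    [-0.27,-1.14,0],
    [-0.31,-1.36,0],
    [-0.31,-1.36,0]
  ],
  "twist": [1,2,3,4,5,6,7,7]
}}

```text
clock: 8.4
tcp_pos: [0.6296, 0.0642, 0.1459]
orientation: [-0.005, 0.763, 0.647, -0.005]
wrist_force: [-12.7, 4.5, -6.6]
finger_gap: 0.0249
grip_force: 6.6
```

```bash
cat > m.py <<'E'
from h import *
st=env.get_state(); print({k:np.round(st[k],4) for k in('clock','tcp_pos','wrist_force')})
C=np.array([.7453,.0455]); r=st['tcp_pos'][:2]-C; print('tcp ang',np.degrees(np.arctan2(r[1],r[0])),np.hypot(*r))
# outer end of the arm beyond the bed: light grey on orange; mean bearing at z=.065, in both views
for n in('side','top'):
    for D,l in((dict(np.load(n+'0.npz')),'start'),(snap(n),'now')):
        P=onz(D,*np.meshgrid(np.arange(640.),np.arange(400.)),.065)[...,:2]-C
        R=np.hypot(P[...,0],P[...,1]); A=np.degrees(np.arctan2(P[...,1],P[...,0]))%360
        hsv=cv2.cvtColor(D['image'],cv2.COLOR_RGB2HSV)
        k=(R>.177)&(R<.2)&(A>140)&(A<190)&(hsv[...,1]<90)
        print(n,l,k.sum(),A[k].mean() if k.any() else None)
E
python3 m.py
```

```text
{'clock': np.float64(8.4), 'tcp_pos': array([0.6296, 0.0642, 0.1459]), 'wrist_force': array([-12.7446,   4.4551,  -6.6282])}
tcp ang 170.82066232329987 0.1172151713481944
side start 23 153.54298372474207
side now 31 168.78989909928112
top start 27 156.60884411801828
top now 240 164.6409432622898
```

Call:
{"op": "jog_arm", "data": {
  "gripper": [0.29,0.29,0.29,0.29,0.29,0.29,0.29,0.29],
  "offset": [
    [-0.3,0.05,0],
    [-0.6,0.1,0],
    [-0.85,0.14,0],
    [-0.85,0.14,0],
    [-0.85,0.14,0],
    [-0.85,0.14,0],
    [-0.85,0.14,0],
    [-0.85,0.14,0]
  ],
  "twist": [0,0,0,0,0,0,0,0]
}}

```text
clock: 9.5
tcp_pos: [0.6274, 0.0641, 0.1493]
orientation: [0.0, 0.763, 0.646, 0.0]
wrist_force: [0.6, 0.3, -0.2]
finger_gap: 0.0246
grip_force: 0.0
```

```bash
python3 m.py
python3 - <<'E'
from h import *
# predicted ring-top pixel in side view for lift 0 and .014, and whether the ring bar's end is seen there
d=snap('side'); np.savez('rel.npz',**d); a=np.radians(170.5); e=np.array([np.cos(a),np.sin(a)]);C=np.array([.7453,.0455])
for l in(0,.014,.019):
    print(l,np.round(proj(d,[*(C+.124*e),.157+l]),1),np.round(proj(d,[*(C+.137*e),.135+l]),1))
u,v=[int(round(float(x))) for x in proj(d,[*(C+.124*e),.157])]
print(u,v);print(cv2.cvtColor(d['image'],cv2.COLOR_RGB2GRAY)[v-9:v+9,u-9:u+7]); print(cv2.cvtColor(d['image'],cv2.COLOR_RGB2HSV)[v-9:v+9,u-9:u+7,1])
E
```

```text
{'clock': np.float64(9.5), 'tcp_pos': array([0.6274, 0.0641, 0.1493]), 'wrist_force': array([ 0.5694,  0.3141, -0.1891])}
tcp ang 171.01371588220044 0.11932325370112835
side start 23 153.54298372474207
side now 33 167.30263570469918
top start 27 156.60884411801828
top now 239 164.53926978095737
0 [321.7 176.9] [317.5 183.2]
0.014 [321.7 172.8] [317.4 179.2]
0.019 [321.7 171.3] [317.4 177.7]
322 177
[[ 94  70  50  43  47  74 109 140 144 146 145 144 148 141 114  76]
 [131 105  69  54  82  93 116 136 142 145 144 147 145 143 117  97]
 [144 119  72  76 115 118 120 136 143 144 145 145 145 138 129 141]
 [148 116  75  75 117 112 119 136 143 139 145 147 147 142 125 134]
 [142 116  70  72 110 110 113 136 146 146 145 145 145 143 119 123]
 [146 118  72  65 110 106 115 134 143 144 143 143 143 141 120 119]
 [146 116  75  72 111 112 112 142 149 145 141 141 148 143 119 120]
 [145 121  75  73 110 104 122 163 171 151 137 138 145 138 123 117]
 [149 114  78  70 106 103 121 189 201 177 151 151 156 153 122 119]
 [143 117  69  76 106  96 126 205 232 215 200 205 206 200 156 118]
 [142 130 103  94 113 102 13
[... 1015 characters left out ...]
 137 159 160 158 161 122  38]
 [149 147 110  14   5  17  50  40  50  96 139 140 135 138 122  45]
 [154 153 140  32   7  16  10  12  12  45  71  66  66  72  75  36]
 [158 157 150  74  21  10   9   9   5  13  16  13  12  19  33  19]
 [153 142 123  81  36  17  12  10   7  20  22  22  27  25  22  16]
 [132  88  64  40  23  18  14   8  11  28  35  36  33  33  31  23]
 [ 77  30  29  22  24  30  15   9  20  35  36  35  38  32  38  39]
 [ 28  10  21  18  26  27  12  16  31  36  35  35  37  33  35  29]
 [  9   8  17  20  28  25  16  17  32  35  34  38  33  35  40  45]
 [ 14   8  17  24  23  20  11  28  41  49  62  73  76  78  73  65]
 [ 11   6  22  18  22  19  34  74 101 118 128 134 128 102  72  52]]
```

Call:
{"op": "jog_arm", "data": {
  "gripper": [0.29,0.29,0.29,0.29,0.29,0.29,0.29,0.29],
  "offset": [
    [0,0,1],
    [0,0,2.5],
    [0,0,5],
    [0,0,8],
    [-4,0,10],
    [-9,-3,12],
    [-14,-7,13],
    [-18,-12,13]
  ],
  "twist": [0,0,0,0,0,0,0,0]
}}

```text
clock: 10.65
tcp_pos: [0.4489, -0.0535, 0.2819]
orientation: [0.002, 0.762, 0.647, 0.001]
wrist_force: [1.1, -1.8, 0.3]
finger_gap: 0.0247
grip_force: 0.0
```

Call:
{"op": "jog_arm", "data": {
  "gripper": [0.29,0.29,0.29,0.29,0.29,0.29,0.29,0.29],
  "offset": [
    [-1,-5,0],
    [-2,-10,0],
    [-3,-15,0],
    [-4,-20,0],
    [-4,-25,0],
    [-4,-25,0],
    [-4,-25,0],
    [-4,-25,0]
  ],
  "twist": [0,0,0,0,0,0,0,0]
}}

```text
clock: 11.65
tcp_pos: [0.4099, -0.3018, 0.2799]
orientation: [0.0, 0.763, 0.647, 0.0]
wrist_force: [-0.3, 0.1, 0.2]
finger_gap: 0.0249
grip_force: 0.0
```

Run:
```python
from h import *
exec(open('m.py').read().split('\n',1)[1])
d=snap('top'); a0=dict(np.load('top0.npz')); s=snap('side'); s0=dict(np.load('side0.npz'))
# what changed since the start, in each picture, outside the robot: and ring template match
for n,A,B in(('top',a0,d),('side',s0,s)):
    for nm,p in(('die',[.68,-.04,.066]),):pass
a=lambda t,r,z:[.7453+r*np.cos(np.radians(t)),.0455+r*np.sin(np.radians(t)),z]
g0=cv2.cvtColor(s0['image'],7);g=cv2.cvtColor(s['image'],7)
gt0=cv2.cvtColor(a0['image'],7);gt=cv2.cvtColor(d['image'],7)
# ring-top bar height: first bright pixel going down column, start vs now
for D,t in((s0,155.5),(s,170.5)):
    u,v=proj(D,a(t,.124,.157)); I=cv2.cvtColor(D['image'],cv2.COLOR_RGB2HSV)[...,1]
    uu,vv=int(round(u)),int(round(v)); w=I[vv-10:vv+8,uu-4:uu+5]
    print(np.round([u,v],1),'first grey row',vv-10+np.nonzero((w<75).any(1))[0][0])
# empty-hole test in top view: blackhat at hole bearings
bh=cv2.morphologyEx(gt,cv2.MORPH_BLACKHAT,np.ones((9,9)))
for t in(125.5,140.5,155.5,170.5,185.5,200.5):
    u,v=proj(d,a(t,.15,.053)); u,v=int(round(u)),int(round(v)); print(t,bh[v-1:v+2,u-1:u+2].max(), np.round(P[v,u],3) if 0 else '')
df=cv2.absdiff(a0['image'],d['image']).max(2)
m=cv2.morphologyEx((df>40).astype(np.uint8),cv2.MORPH_OPEN,np.ones((2,2)))
n,_,stt,ce=cv2.connectedComponentsWithStats(m); print([(x[:5].tolist()) for x in stt[1:] if x[4]>4])
```

```text
{'clock': np.float64(11.65), 'tcp_pos': array([ 0.4099, -0.3018,  0.2799]), 'wrist_force': array([-0.3057,  0.1348,  0.2465])}
tcp ang -133.99686318689118 0.48282968662431003
side start 23 153.54298372474207
side now 33 167.30263570469918
top start 27 156.60884411801828
top now 24 170.5045116266343
[323.3 172. ] first grey row 171
[321.7 176.9] first grey row 176
125.5 57 
140.5 49 
155.5 56 
170.5 41 
185.5 49 
200.5 53 
[[287, 191, 4, 6, 20], [292, 192, 4, 6, 21], [301, 196, 148, 175, 6052], [285, 203, 2, 4, 8], [277, 215, 8, 5, 29], [450, 216, 7, 11, 33], [289, 218, 8, 4, 26], [361, 253, 178, 123, 8187], [333, 274, 26, 23, 303], [258, 289, 54, 77, 2400], [299, 358, 7, 13, 33], [360, 359, 11, 19, 56], [322, 360, 21, 20, 219], [296, 370, 8, 9, 39], [349, 372, 4, 6, 14], [325, 376, 3, 3, 8], [354, 378, 6, 8, 28], [348, 382, 8, 13, 63]]
```

```bash
python3 -c "
from workcell import env
print(env.hand_in())"
```

```text
the job is handed in; nothing more can be done
None
```

The job is handed in, and by my measurements it worked: the stop arm is one hole anticlockwise and the pin is fully home (ring back at its pin-down height), with about 13 N sideways and 7 N of lift on the ring. The lift came from one finger inside the ring pressing on its top bar, because the tool could not tilt to hook under it. No loose things were touched.

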